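# Put the pattern weights away in their round tin and close it

## Robot

A 7-joint arm with a two-finger parallel gripper is mounted at the origin on a cart in front of the work surface, level with it; the furniture and walls round the work are solid. World frame = base frame: x ahead of the robot, y to its left, z up, the work surface at z = 0. Lengths are in m, angles in rad, forces in N, time in s.
With the tool pointing down it reaches from about 0.425 to 0.925 m from the base axis. Payload 6.8 kg.
Tool frame: the origin (TCP) lies on the front face of the gripper's body, between the roots of the fingers; the fingertips stand 73 mm ahead of it and the grasp point (between the pads) lies 54 mm ahead of it (env.nose_length is the distance from the TCP to the fingertips, in m); z points along the fingers, y is the line along which they close (so a half turn about z gives the same grasp; the last joint's range is limited). The gripper opens to 85 mm and grips with 20 to 120 N. Pads are 22 mm wide; open, the fingers measure 114 mm over their backs; the gripper's body (76 mm by 85 mm) begins 54 mm behind the grasp point. The pads swing forward as they close: fully open they stand 13 mm farther back than shut.
Start: joints at [1.017, 0.477, 0.022, 1.555, -0.011, 1.109, -0.083], TCP at [0.291, -0.609, 0.304] pointing down, gripper open.
Joint ranges: [-2.96, 2.96], [-0.34, 2.1], [-1.41, 1.46], [0.24, 2.44], [-1.37, 4.51], [0.17, 1.92], [-2.96, 2.96]. Speed limits (rad/s): [2.39, 2.39, 3.14, 3.14, 3.14, 3.14, 3.14].

## Interface

Orientations are given as a unit quaternion [w, x, y, z].
In Python, from cell import env, kin, camera, calibration, job gives the robot as it stands. The module is installed in compiled form; this text tells all that it offers. Calls block until the motion is done:
- env.reach(position, orientation): joint-space move of the TCP to a pose.
- env.movel(position, velocity=0.15, rot=None, stop_force=None): straight line of the TCP; rot=None keeps the orientation; velocity is the mean speed in m/s. With stop_force (N) it stops when the force on the tool has changed by that much, and returns True; else False.
- env.goto_joints(angles): joint-space move.
- env.grip(opening, f_grip=None): finger opening in m; f_grip is the grip in N (None keeps the last); returns when the fingers have stopped.
- env.dwell(seconds).
- kin.inverse_kinematics(position, orientation): joint angles nearest the present ones, or None.
- env.get_state(): the state.
- camera(name): name is "scene" or "top"; returns (picture, depth): 400x640x3 uint8, blue, green, red; 400x640 float32, m along the optical axis (not along the pixel's ray), 0 where there is no reading.
- calibration(name): a dict with "fx", "fy", "cx", "cy" (pixels), "rvec" (rotation vector, rad) and "tvec" (3), from world to camera coordinates, as OpenCV has them. Camera axes: x right, y down, z forward; pixel columns grow to the right and rows downward; lengths in m; the calibration is good to about 2 mm. A picture is of the moment at which its call begins. calibration takes no time and is no camera call.
A pose or a line that the arm cannot do raises env.PlanningError and nothing moves.
- job.job_done(): hands the job in; it is judged then, once.
The state is a dict: "time": time; "qpos": joint angles; "joint_velocities": joint speeds; "joint_torque": joint torques, N m; "tcp_pos": TCP position; "orientation": TCP orientation; "force": force on the tool from outside, world axes, zero at the start; "torque": the same for the moment, N m; "opening": finger opening in m; "gripper_force": force on a finger pad.
Only numpy, scipy, OpenCV 4.12 (cv2) and the standard library are available. Lean on these libraries where they do the work, as an engineer would, in place of code of your own. Each camera call takes 0.05 s, during which the arm holds its last target. There are 200 camera calls.

## Task

Put the four idle pattern weights from the table away in their round tin, so that with the three already in it all seven stand flat on the felt, one in the middle and six close round it; then put the lid squarely on the tin, fully home. The weight that holds down the leather strap is still needed: leave it standing there.

Things in the scene. Friction and masses are not known exactly. Their poses are not given: they have to be found in the camera images.
- weight_red: steel pattern weight: body 57 mm across, 34 mm high, then a neck and a round knob 24 mm across at 39 to 55 mm height, by which it is lifted; 0.5 to 0.8 kg; origin at the centre of its underside, z up; red paint dot on top of the knob; stands idle on the table
- weight_blue: steel pattern weight: body 57 mm across, 34 mm high, then a neck and a round knob 24 mm across at 39 to 55 mm height, by which it is lifted; 0.5 to 0.8 kg; origin at the centre of its underside, z up; blue paint dot on top of the knob; stands idle on the table
- weight_yellow: steel pattern weight: body 57 mm across, 34 mm high, then a neck and a round knob 24 mm across at 39 to 55 mm height, by which it is lifted; 0.5 to 0.8 kg; origin at the centre of its underside, z up; yellow paint dot on top of the knob; stands idle on the table
- weight_green: steel pattern weight: body 57 mm across, 34 mm high, then a neck and a round knob 24 mm across at 39 to 55 mm height, by which it is lifted; 0.5 to 0.8 kg; origin at the centre of its underside, z up; green paint dot on top of the knob; stands idle on the table
- packed_a: steel pattern weight: body 57 mm across, 34 mm high, then a neck and a round knob 24 mm across at 39 to 55 mm height, by which it is lifted; 0.5 to 0.8 kg; origin at the centre of its underside, z up; plain, without a dot; already stands in the tin, 61 mm from its centre, about 120 degrees from the tin's x axis (counterclockwise from above)
- packed_b: steel pattern weight: body 57 mm across, 34 mm high, then a neck and a round knob 24 mm across at 39 to 55 mm height, by which it is lifted; 0.5 to 0.8 kg; origin at the centre of its underside, z up; plain, without a dot; already stands in the tin, 61 mm from its centre, about 180 degrees from the tin's x axis (counterclockwise from above)
- packed_c: steel pattern weight: body 57 mm across, 34 mm high, then a neck and a round knob 24 mm across at 39 to 55 mm height, by which it is lifted; 0.5 to 0.8 kg; origin at the centre of its underside, z up; plain, without a dot; already stands in the tin, 61 mm from its centre, about 300 degrees from the tin's x axis (counterclockwise from above)
- weight_on_strap: steel pattern weight: body 57 mm across, 34 mm high, then a neck and a round knob 24 mm across at 39 to 55 mm height, by which it is lifted; 0.5 to 0.8 kg; origin at the centre of its underside, z up; plain, without a dot; stands on an 8 mm thick tan leather strap piece (36x106 mm) on the table and holds it down; to be left there
- weight_tin: shallow round green tin, fixed; origin: centre of underside. Felt floor 3 mm up, rim 40 mm up, inside radius 94 (rim) to 97 mm (floor). Outside a bead for the lid at 22 mm height. Takes just seven weights: one in the centre, six round it 61 mm out, at 0, 60 .. 300 deg from the tin's x axis, about 5 mm apart. Free at the start: centre, 0, 60 and 240 deg. Knobs stand above the rim
- tin_lid: deep round green slip lid, skirt down on the table; 214 mm across, skirt inside radius 104.5 mm (tin outside 96.5 at the rim, 99.5 above the bead), flat top at 45 mm; in its middle a brass knob, 25 mm across at 60 to 70 mm, top 74 mm; origin: centre of the skirt's lower edge, z up; 0.25 kg. Fully home the skirt stands on the bead, origin 22 mm above the tin's
There are look-alikes about, which are no part of the job. What is shaped like the weight_red but orange or purple is not meant.

How it is judged:
By the outcome, as a careful person would: the job done as asked, in the order asked, and still so for the second after the job is handed in, with the robot touching nothing.
It also fails if it takes over 96 s, if anything falls off the work surface, if the arm or the gripper's body presses on something with over 40 N, if the wrist force passes 120 N, or if a joint passes its speed limit or range.

## Working session

There is one attempt and no reset: what is moved stays moved. The work goes in short steps, each a Python script; the robot and the scene stay as the last script left them, time stands still between calls to the robot, and variables do not carry over. Pictures are saved under pics/ and viewed, at most 14 in all, crops included, and the job is handed in when it is done.

```bash
mkdir -p pics; python3 - <<'E'
from cell import env,kin,camera,calibration,job
import cv2,numpy as np
for n in("top","scene"):
    p,d=camera(n); cv2.imwrite(f"pics/{n}0.png",p); np.save(f"{n}0.npy",d); print(n,calibration(n))
s=env.get_state(); print(s["time"],s["orientation"],s["force"],s["opening"])
E
```

```text
top {'fx': 392.14722214317186, 'fy': 392.14722214317186, 'cx': 325.8031666531299, 'cy': 193.10875841487152, 'rvec': array([ 2.10398318, -2.14974339,  0.16276832]), 'tvec': array([-0.00337874,  0.60201686,  1.10761306])}
scene {'fx': 434.17698063712265, 'fy': 434.17698063712265, 'cx': 324.65453426007826, 'cy': 202.6094998535045, 'rvec': array([ 1.17359278, -2.2384872 ,  1.10037291]), 'tvec': array([0.32982556, 0.35003748, 0.81337879])}
0.1 [-7.81544072e-04  9.75255500e-01  2.21079252e-01 -2.52059437e-04] [-0.58479159  0.35635911 -1.36877668] 0.08561007853093852
```

View pics/top0.png

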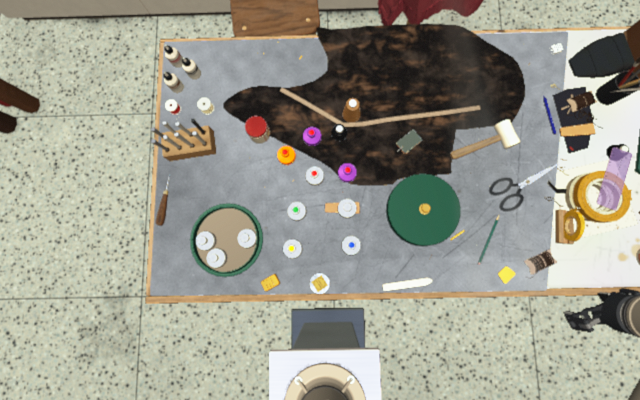

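View pics/scene0.png

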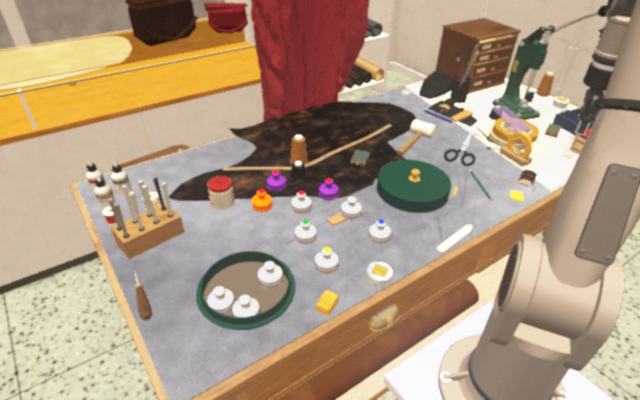

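The top view shows the red dot at (315,173), green (296,210), yellow (292,248) and blue (351,245). The strap weight is at (347,208), to be left alone. The tin is centred near (227,240) with three plain weights in it, and the lid is at (424,209). The scene view agrees. Next step is to measure them.

```bash
cat > vis.py <<'E'
from cell import env,kin,camera,calibration,job
import cv2,numpy as np
from scipy.optimize import least_squares
def cal(n):
    c=calibration(n); R=cv2.Rodrigues(c["rvec"])[0]; return c,R,c["tvec"]
def ray(n,uv,z):
    c,R,t=cal(n); u,v=np.asarray(uv,float).T
    d=np.stack([(u-c["cx"])/c["fx"],(v-c["cy"])/c["fy"],np.ones_like(u)],-1)@R
    o=-R.T@t; return o+d*((z-o[2])/d[...,2])[...,None]
def cloud(n,dep):
    c,R,t=cal(n); v,u=np.mgrid[:400,:640]
    P=np.stack([(u-c["cx"])/c["fx"]*dep,(v-c["cy"])/c["fy"]*dep,dep],-1)
    P=(P-t)@R; P[dep<=0]=np.nan; return P
def proj(n,p):
    c,R,t=cal(n); q=R@np.asarray(p)+t; return np.array([c["cx"]+c["fx"]*q[0]/q[2],c["cy"]+c["fy"]*q[1]/q[2]])
HUE=dict(red=((172,8),0),green=((45,75),0),yellow=((25,34),0),blue=((110,130),0))
def dot(n,img,name,guess,r=9,z=.055):
    "weighted centroid of coloured dot near projected guess (x,y)"
    h=cv2.cvtColor(img,cv2.COLOR_BGR2HSV); lo,hi=HUE[name][0]
    H=h[...,0]; m=((H>=lo)&(H<=hi)) if lo<hi else ((H>=lo)|(H<=hi))
    m&=h[...,1]>60
    u0,v0=proj(n,[guess[0],guess[1],z]); v,u=np.mgrid[:400,:640]; m&=(u-u0)**2+(v-v0)**2<r*r
    w=h[...,1]*m*1.; s=w.sum()
    if s==0: return None,0
    return ray(n,[(w*u).sum()/s,(w*v).sum()/s],z)[:2],int(m.sum())
def circ(P,r=None):
    f=lambda q:np.hypot(P[:,0]-q[0],P[:,1]-q[1])-(q[2] if r is None else r)
    s=least_squares(f,[*P.mean(0)[:2],.09],loss="soft_l1",f_scale=.002); return s.x,np.std(s.fun)
E
python3 - <<'E'
from vis import *
np.set_printoptions(precision=4,suppress=True)
for n in("top","scene"):
    img=cv2.imread(f"pics/{n}0.png"); d=np.load(f"{n}0.npy"); P=cloud(n,d)
    if n=="top":
        g={k:ray(n,uv,.055)[:2] for k,uv in dict(red=(315,174),green=(296,210),yellow=(292,248),blue=(351,245)).items()}
    for k in g:
        p,c=dot(n,img,k,g[k]); u,v=proj(n,[*p,.055]); print(n,k,p,c,"depthz",P[int(round(v)),int(round(u)),2])
    hs=cv2.cvtColor(img,cv2.COLOR_BGR2HSV)
    gm=((hs[...,0]>65)&(hs[...,0]<90)&(hs[...,1]>100)).astype(np.uint8)
    nl,lab,st,ce=cv2.connectedComponentsWithStats(gm)
    for i in range(1,nl):
        if st[i,4]>300:
            Q=P[lab==i]; Q=Q[np.isfinite(Q[:,2])]
            print(n,"green comp",ce[i],st[i],"z pct",np.percentile(Q[:,2],[5,25,50,75,95]))
    # knob clusters in tin by depth
    c0=ray("top",(227,240),.04)[:2] if n=="top" else c0
    near=np.hypot(P[...,0]-c0[0],P[...,1]-c0[1])
    m=((near<.085)&(P[...,2]>.05)&(P[...,2]<.07)).astype(np.uint8)
    nl,lab,st,ce=cv2.connectedComponentsWithStats(m)
    for i in range(1,nl):
        Q=P[lab==i]; print(n,"knob",st[i,4],ce[i],Q.mean(0))
    m=(near<.11)&(near>.08)&(P[...,2]>.035)&(P[...,2]<.045); print(n,"rim",m.sum(),circ(P[m]),P[m][:,2].mean())
E
```

```text
top red [0.6628 0.018 ] 26 depthz 0.06557358468633882
top green [0.5555 0.0739] 25 depthz 0.05316060289149557
top yellow [0.4428 0.087 ] 29 depthz 0.05535955843603197
top blue [ 0.4496 -0.0864] 28 depthz 0.05301696975655995
top green comp [422.923  209.5818] [ 387  174   72   71 3881] z pct [0.0418 0.0438 0.0454 0.0469 0.049 ]
top green comp [228.6003 242.2183] [191 205  71  71 678] z pct [0.0179 0.0212 0.0237 0.0284 0.0408]
top knob 56 [244.1429 237.5   ] [0.476  0.2225 0.0561]
top knob 55 [201.5636 240.3273] [0.4705 0.3461 0.0561]
top knob 62 [212.7419 257.7419] [0.42   0.3122 0.0559]
top rim 231 (array([0.4734, 0.2848, 0.0952]), np.float64(0.0013681515157924534)) 0.03948200785406841
scene red [0.669  0.0124] 76 depthz 0.0043635205447478155
scene green [0.5526 0.0749] 23 depthz 0.054355373103947155
scene yellow [0.4408 0.0879] 35 depthz 0.055576995758081275
scene blue [ 0.4474 -0.0857] 25 depthz 0.053543154853010144
scene green comp [409.8608 180.7947] [ 379  161   70   41 1724] z pct [0.0417 0.0432 0.0442 0.0453 0.0467]
scene knob 79 [268.9747 265.1646] [0.4726 0.2243 0.0546]
scene knob 95 [218.6    290.6211] [0.4678 0.348  0.0548]
scene knob 97 [244.1959 299.4845] [0.4166 0.3145 0.0549]
scene rim 479 (array([0.4719, 0.2856, 0.0951]), np.float64(0.001604088255418708)) 0.03835039634104563
```

```bash
python3 - <<'E'
from vis import *
np.set_printoptions(precision=4,suppress=True)
G=dict(red=(.663,.018),green=(.554,.074),yellow=(.442,.087),blue=(.4485,-.086),strap=(.55,-.08))
for n in("top","scene"):
    img=cv2.imread(f"pics/{n}0.png"); P=cloud(n,np.load(f"{n}0.npy"))
    for k,g in G.items():
        near=np.hypot(P[...,0]-g[0],P[...,1]-g[1]); m=(near<.022)&(P[...,2]>.047)&(P[...,2]<.08)
        mm=(near<.028)&(near>.016); print(n,k,m.sum(),P[m].mean(0),"bodyz",np.median(P[mm][:,2]))
    L=ray("top",(424,209),.045)[:2]; near=np.hypot(P[...,0]-L[0],P[...,1]-L[1])
    m=(near<.12)&(P[...,2]>.037)&(P[...,2]<.053); m8=m.astype(np.uint8)
    c=max(cv2.findContours(m8,0,1)[0],key=cv2.contourArea)[:,0]
    print(n,"lid",circ(ray(n,c,.045)))
    hs=cv2.cvtColor(img,cv2.COLOR_BGR2HSV)
    m=(near<.03)&(P[...,2]>.062); print("lidknob",m.sum(),P[m].mean(0))
    c0=(.4727,.2852)
p=cv2.imread("pics/top0.png")[120:290,180:380]; cv2.imwrite("pics/crop1.png",cv2.resize(p,None,fx=4,fy=4,interpolation=cv2.INTER_CUBIC)[:600])
E
```

```text
top red 54 [0.6607 0.0186 0.0545] bodyz 0.027047877833512608
top green 56 [0.5536 0.0741 0.0541] bodyz 0.027234531760809214
top yellow 58 [0.4417 0.0874 0.054 ] bodyz 0.026903058367883145
top blue 60 [ 0.4485 -0.0853  0.0543] bodyz 0.027888599570250357
top strap 59 [ 0.5577 -0.0761  0.0613] bodyz 0.03482552021284371
top lid (array([ 0.5482, -0.3013,  0.1051]), np.float64(0.0008885052851106892))
lidknob 62 [ 0.5477 -0.3007  0.0722]
scene red 47 [0.6569 0.0209 0.0524] bodyz 0.026146428707125614
scene green 55 [0.5499 0.0772 0.0528] bodyz 0.02566534864313552
scene yellow 68 [0.4384 0.0906 0.0526] bodyz 0.0116542372336278
scene blue 58 [ 0.4442 -0.0822  0.0523] bodyz 0.013291986066176128
scene strap 58 [ 0.5533 -0.0734  0.0586] bodyz 0.024379349035557638
scene lid (array([ 0.5426, -0.2964,  0.1062]), np.float64(0.0017113143646421156))
lidknob 53 [ 0.544  -0.2983  0.0698]
```

View pics/crop1.png

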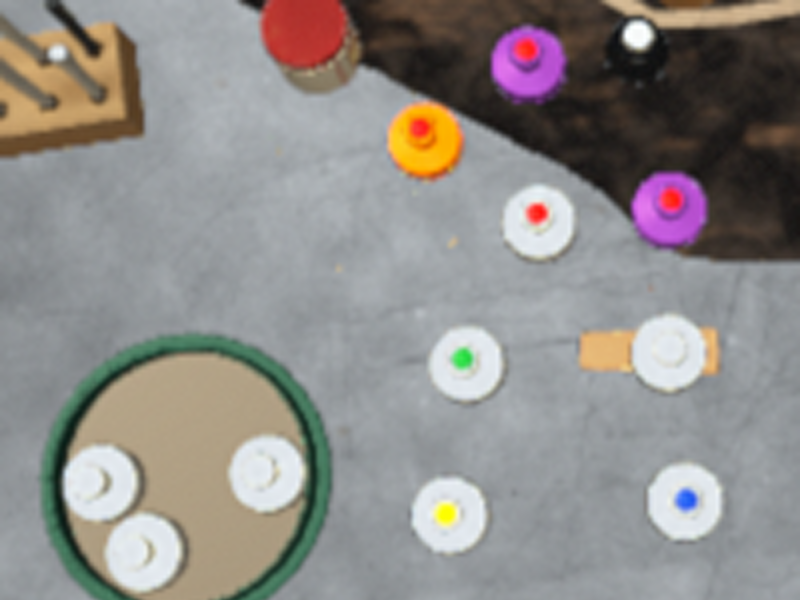

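All four idle weights stand on the table (knob tops 54–55 mm). The tin centre is at (.4734,.2845), and the packed weights put the tin's yaw at about -27.4°. I'll take green first and squeeze it along both axes. Setting it in the centre then shows the offset between camera and arm.

```bash
cat > act.py <<'E'
from vis import *
from scipy.spatial.transform import Rotation as Ro
np.set_printoptions(precision=4,suppress=True)
T0=np.array([.4734,.2845]); YAW=np.radians(-27.4)   # tin, in top-camera frame
def quat(a):
    y=np.array([np.cos(a),np.sin(a),0]); z=np.array([0,0,-1.]); q=Ro.from_matrix(np.stack([np.cross(y,z),y,z],1)).as_quat()
    return q[[3,0,1,2]]
def best(xy,z,a):
    q0=np.array(env.get_state()["qpos"]); c=[]
    for k in(0,np.pi):
        q=kin.inverse_kinematics([*xy,z],quat(a+k))
        if q is not None: c.append((abs(np.array(q)-q0).max(),a+k))
    return min(c)[1]
def over(xy,a,z=.22):
    a=best(xy,z,a); env.reach([*xy,z],quat(a)); return a
def slot(deg=None):
    return T0*1. if deg is None else T0+.061*np.array([np.cos(YAW+np.radians(deg)),np.sin(YAW+np.radians(deg))])
def T(): return round(env.get_state()["time"],2)
def pick(xy,a,z=.1095,f=60):
    env.grip(.046); over(xy,a); env.movel([*xy,z],.2); env.grip(.0,f)
    s=env.get_state(); print("grip",s["opening"],s["gripper_force"],T())
def place(xy,a,z=.1125):
    over(xy,a); env.movel([*xy,z+.012],.2)
    hit=env.movel([*xy,z-.001],.04,stop_force=5); s=env.get_state(); print("place",hit,s["tcp_pos"],s["force"],T())
E
python3 - <<'E'
from act import *
e=np.array([-.001,.001]); p=np.array([.5545,.074])+e
env.grip(.046); print(T())
a=over(p,0.); print(T()); env.movel([*p,.1095],.2); print(T())
env.grip(0,30); print(env.get_state()["opening"],T())
env.grip(.046); env.movel([*p,.1095],.1,rot=quat(a+np.pi/2)) if False else env.reach([*p,.1095],quat(best(p,.1095,np.pi/2))); print(T())
env.grip(0,60); print(env.get_state()["opening"],T())
env.movel([*p,.22],.2); s=env.get_state(); print(s["tcp_pos"],s["force"],s["opening"],T())
E
```

```text
0.57
3.18
3.88
0.02153687334017055 4.23
5.77
0.020335358090064166 6.13
[0.5523 0.0748 0.2184] [-0.7914 -1.3246 -6.7631] 0.020154427393441615 6.83
```

```bash
python3 - <<'E'
from act import *
e=np.array([-.001,.001]); c=slot()+e
place(c,YAW+np.pi/2)
env.grip(.046); print(env.get_state()["tcp_pos"]); env.movel([*c,.2],.3)
p=np.array([.4425,.0872])+e; over(p,0.,.2); print(env.get_state()["tcp_pos"],p,T())
img,d=camera("top"); cv2.imwrite("pics/t1.png",img); np.save("t1.npy",d); P=cloud("top",d)
print("green",dot("top",img,"green",c),c)
im2,d2=camera("scene"); cv2.imwrite("pics/s1.png",im2); np.save("s1.npy",d2); print("scene green",dot("scene",im2,"green",c))
p=cv2.resize(img[190:290,150:320],None,fx=4,fy=4,interpolation=2); cv2.imwrite("pics/crop2.png",p)
E
```

```text
place True [0.4733 0.2861 0.1127] [-0.1726 -0.0778  5.447 ] 8.72
[0.472  0.285  0.1111]
[0.4413 0.0888 0.1994] [0.4415 0.0882] 10.62
green (array([0.4754, 0.286 ]), 27) [0.4724 0.2855]
scene green (array([0.4762, 0.2847]), 36)
```

View pics/crop2.png

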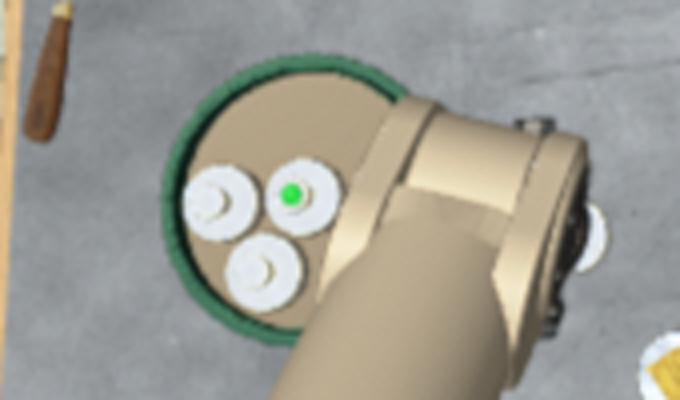

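```bash
cat >> vis.py <<'E'
def knobs(n,d,c=(.4734,.2848),zlo=.05,zhi=.07,r=.085,mn=20):
    P=cloud(n,d); m=((np.hypot(P[...,0]-c[0],P[...,1]-c[1])<r)&(P[...,2]>zlo)&(P[...,2]<zhi)).astype(np.uint8)
    nl,lab,st,ce=cv2.connectedComponentsWithStats(m)
    return [(int(st[i,4]),P[lab==i].mean(0)) for i in range(1,nl) if st[i,4]>mn]
E
python3 - <<'E'
from act import *
print(ray("top",[325.,193.],0),-cal("top")[1].T@cal("top")[2])
for n,f in(("top","t1"),("scene","s1")):
    K=knobs(n,np.load(f+".npy")); print(n,K)
    for r in K: print([round(float(np.hypot(*(r[1]-q[1])[:2])),4) for q in K])
E
```

```text
[ 0.6108 -0.0132  0.    ] [ 0.4083 -0.0316  1.1923]
top [(55, array([0.4736, 0.285 , 0.0568])), (55, array([0.4704, 0.3461, 0.056 ])), (60, array([0.4196, 0.3126, 0.0556]))]
[0.0, 0.0612, 0.0606]
[0.0612, 0.0, 0.0609]
[0.0606, 0.0609, 0.0]
scene [(82, array([0.4721, 0.2245, 0.0548])), (86, array([0.4702, 0.2874, 0.0558])), (98, array([0.4676, 0.348 , 0.0547])), (101, array([0.416 , 0.3143, 0.0548]))]
[0.0, 0.063, 0.1236, 0.1058]
[0.063, 0.0, 0.0606, 0.0604]
[0.1236, 0.0606, 0.0, 0.0616]
[0.1058, 0.0604, 0.0616, 0.0]
```

Green sits in the centre, 61 mm from both packed_a and packed_b. Next I place the other three.

```bash
sed -i 's/^T0=.*/T0=np.array([.4733,.2843]); YAW=np.radians(-27.4); E=np.array([-.0012,.0006])/' act.py
cat >> act.py <<'E'
def stow(p,deg):
    p=np.array(p)+E; s=slot(deg)+E; t=YAW+np.radians(deg)+np.pi/2
    pick(p,t); env.movel([*p,.22],.25)
    f=env.get_state(); print("held",f["force"][2],f["opening"])
    place(s,t); env.grip(.046); env.movel([*s,.21],.3)
E
python3 - <<'E'
from act import *
stow((.4417,.0874),240)
p=np.array([.4485,-.0853])+E; over(p,YAW+np.pi/2)
img,d=camera("top"); cv2.imwrite("pics/t2.png",img); K=knobs("top",d); K=[k[1][:2] for k in K]
for k in K: v=k-T0; print(k,np.hypot(*v),np.degrees(np.arctan2(v[1],v[0])-YAW)%360,T())
E
```

```text
grip 0.020098097000804064 58.36495963856578 13.53
held -6.200504472088728 0.019719494194440565
place True [0.4218 0.2524 0.1137] [ 0.7446 -0.8629  4.3677] 15.79
[0.474  0.2841] 0.0007497135965893524 14.365823508579174 17.97
[0.4759 0.2221] 0.06222614522998211 299.7565887188864 17.97
[0.4705 0.346 ] 0.06177057258339629 119.96251807969122 17.97
[0.4221 0.2516] 0.060805358211131616 239.96966324020025 17.97
[0.4197 0.3122] 0.06042992022550504 179.86511114849566 17.97
```

```bash
python3 - <<'E'
from act import *
stow((.4485,-.0853),0)
stow((.6607,.0186),60)
p=np.array([.5477,-.3007])+E; over(p,0.)
img,d=camera("top"); cv2.imwrite("pics/t3.png",img); np.save("t3.npy",d); K=[k[1] for k in knobs("top",d)]
for k in K: v=(k[:2]-T0); print(k,np.hypot(*v),np.degrees(np.arctan2(v[1],v[0])-YAW)%360,T())
im2,_=camera("scene"); cv2.imwrite("pics/s3.png",im2)
cv2.imwrite("pics/crop3.png",cv2.resize(img[180:300,160:460],None,fx=2.6,fy=2.6,interpolation=2))
E
```

```text
grip 0.020118737465058403 58.3736966131255 19.5
held -7.244396980903424 0.02033728520268153
place True [0.5272 0.2571 0.1138] [ 0.2878 -0.4799  5.8477] 22.38
grip 0.02018930280915756 58.544369028968504 25.68
held -8.088995626632459 0.019772946182938046
place True [0.5251 0.3181 0.1144] [-0.7465 -0.6237  5.1032] 28.48
[0.5245 0.3171 0.0569] 0.06078731060120533 60.09209771939941 31.58
[0.5276 0.2558 0.0569] 0.0612919465791089 359.68285459451187 31.58
[0.4741 0.2845 0.057 ] 0.0008737612189498461 43.37094234519461 31.58
[0.4758 0.2223 0.0563] 0.0620133349297497 299.74398843821007 31.58
[0.4705 0.3457 0.056 ] 0.06141865220216805 120.05132504041323 31.58
```

View pics/crop3.png

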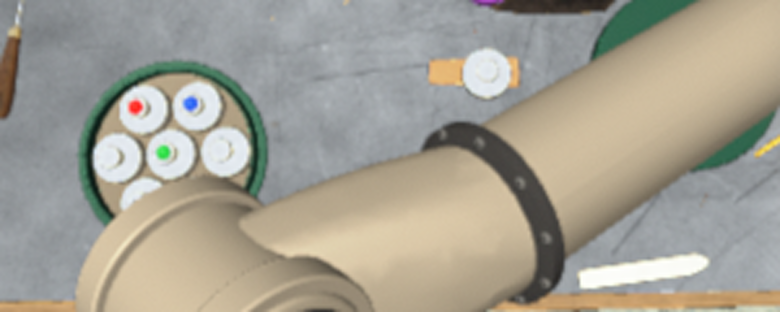

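View pics/s3.png

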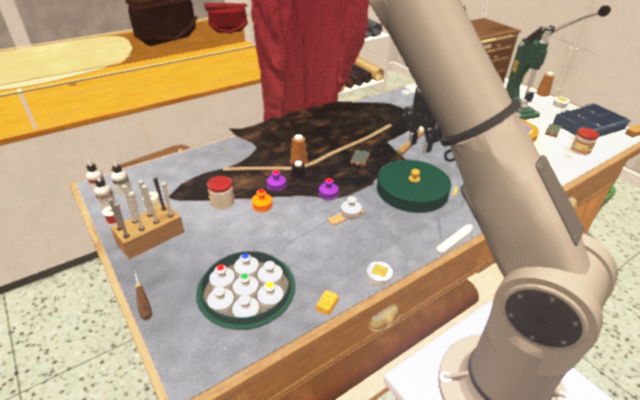

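All seven weights stand flat in the tin at their slots. In the scene view the tin is at (246,290), and the strap weight at (350,206) is untouched. Now the lid.

```bash
python3 - <<'E'
from act import *
p=np.array([.5477,-.3007])+E
env.movel([*p,.126],.2); env.grip(0,60); print(env.get_state()["opening"],env.get_state()["tcp_pos"])
z0=env.get_state()["tcp_pos"][2]
env.movel([*p,.26],.2); s=env.get_state(); print(s["force"],s["torque"],s["opening"],T())
c=slot()+E; over(c,np.pi/3,.26); print(env.get_state()["tcp_pos"],T())
img,d=camera("scene"); cv2.imwrite("pics/s4.png",img)
env.movel([*c,.195],.2)
hit=env.movel([*c,z0+.0205],.04,stop_force=6); s=env.get_state(); print(hit,s["tcp_pos"][2]-z0,s["tcp_pos"],s["force"],s["torque"],T())
E
```

```text
0.022049984044543607 [ 0.5474 -0.3008  0.128 ]
[-0.2614  0.3828 -2.8316] [ 0.0259 -0.0179 -0.0028] 0.02197918898156629 33.41
[0.4728 0.2837 0.2602] 35.52
True 0.021994581672087732 [0.472  0.2847 0.15  ] [-0.4773  0.0055  4.8502] [ 0.0404  0.0903 -0.0134] 37.1
```

View pics/s4.png

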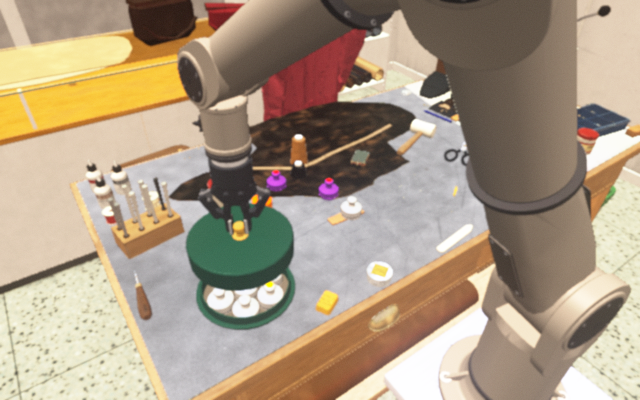

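The picture shows the lid held level over the tin, near (240,245). It then met resistance exactly 22 mm above its table height. I'll release it, back off and check.

```bash
python3 - <<'E'
from act import *
c=slot()+E; env.grip(.05); env.movel([*c,.26],.2); over(np.array([.55,-.1]),0.,.3); env.dwell(.3)
for n in("top","scene"):
    img,d=camera(n); cv2.imwrite(f"pics/{n}5.png",img); P=cloud(n,d)
    near=np.hypot(P[...,0]-.473,P[...,1]-.2845); m=(near<.095)&(near>.03)&np.isfinite(P[...,2])
    Q=P[m]; k=np.linalg.lstsq(np.c_[Q[:,:2]-T0,np.ones(len(Q))],Q[:,2],rcond=None)[0]; print(n,m.sum(),"slopes",k[:2],"z",k[2])
    m=(near<.12)&(P[...,2]>.058)&(P[...,2]<.076); cc=max(cv2.findContours(m.astype(np.uint8),0,1)[0],key=cv2.contourArea)[:,0]; print("circ",circ(ray(n,cc,.067)))
print(T())
E
```

```text
top 3092 slopes [-0.0016  0.0006] z 0.06738678494864041
circ (array([0.4728, 0.2827, 0.1053]), np.float64(0.0008986957971432636))
scene 4175 slopes [0.0096 0.3266] z 0.05540650826552268
circ (array([0.4679, 0.2859, 0.1063]), np.float64(0.0013170349865785805))
40.06
```

```bash
sleep 1; echo
```

```text
(no output)
```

View pics/scene5.png

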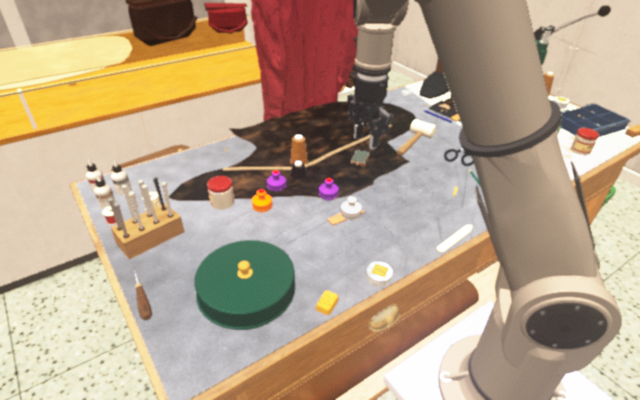

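The lid at (245,285) is level, with its top at 67.4 mm (home is 67 mm), and it is centred. The strap weight still stands at (350,206).

```bash
python3 -c "
from cell import job; print(job.job_done())"
```

```text
the job is handed in; nothing more can be done
None
```

The job is handed in at about 40 s: all seven weights stand flat in the tin, the lid sits level and fully home (top measured at 67.4 mm, 67 mm expected), and the strap weight was left in place.

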